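Fetch the partner knight from the sliding-lid box

ROBOT

A 7-joint arm with a two-finger parallel gripper is mounted at the origin on the work surface. World frame = base frame: x ahead of the robot, y to its left, z up, the work surface at z = 0. Lengths are in m, angles in rad, forces in N, time in s.
With the tool pointing down it reaches from about 0.35 to 0.9 m from the base axis. Payload 19.9 kg.
Tool frame: the origin (TCP) lies at the very end of the fingers, on their centre line; the grasp point (between the pads) lies 19 mm behind it; z points along the fingers, y is the line along which they close (so a half turn about z gives the same grasp; the last joint's range is limited). The gripper opens to 94 mm and grips with 3 to 60 N. Pads are 16 mm wide; open, the fingers measure 119 mm over their backs; the gripper's body (75 mm by 177 mm) begins 78 mm behind the grasp point.
Start: joints at [-1.222, 0.417, -0.01, 1.614, 0.005, 1.111, -0.053], TCP at [0.237, 0.578, 0.205] pointing down, gripper open.
Joint ranges: [-2.81, 2.81], [-0.39, 2.02], [-1.27, 1.25], [0.06, 2.57], [-1.19, 4.33], [0.19, 2], [-2.82, 2.82]. Speed limits (rad/s): [1.89, 1.89, 2.39, 2.39, 3.01, 3.01, 3.01].

INTERFACE

Orientations are given as a unit quaternion [w, x, y, z].
In Python, from plant import read_state, viewer, workorder gives the robot as it stands.
- The arm moves only by the shell command python3 -m creep 'ROWS' [OPENING] [FORCE]. ROWS is JSON, a list of rows, each a list of 6 numbers: the shift along the tool's x, y, z in mm, then the turn, a rotation vector about the tool's x, y, z in rad. In form: [[tx, ty, tz, ax, ay, az], ...]. A call has 1 to 12 rows; each row is the pose to reach, as a shift and turn from the pose commanded when the call began, along the tool's axes at that moment; what a row does not reach only later rows make up. A row lasts 1/12 s, in which the tool goes at most 41.7 mm and 7.16 degrees, less where a joint would pass 70% of its speed; a pose out of reach is approached as far as the arm can. A call with a gripper value outside its range is refused whole. OPENING is the finger opening in mm, from 0 to 94, set as the call begins (- or left out, the last holds). The fingers move at their own pace and stop on an object; FORCE is the grip in N (left out, the last holds). Time passes only in rows, so rows that repeat a pose let the fingers close. It gives the time, the measured TCP pose, the force, the opening and the grip force at its end, in the units of the state.
- read_state(): the state, without advancing time (a new reading comes with each control period).
- viewer.grab_frame(name): name is "side" or "top" or "wrist"; returns a dict with "pixels" (384x512x3 uint8, red, green, blue), "range_z" (384x512 float32, m along the optical axis (not along the pixel's ray), 0 where there is no reading), "fx", "fy", "cx", "cy" (pixels), "position" and "rotation" of the camera in the world; the wrist camera has in their place "tool_from_camera" (4x4, takes a point from camera to tool coordinates, whose origin is the TCP and whose axes are the flange's). Camera axes: x right, y down, z forward; pixel columns grow to the right and rows downward; lengths in m; the calibration is good to about 2 mm. A picture is of the moment at which its call begins: read the wrist's pose just before it.
- workorder.hand_in(): hands the job in; it is judged then, once.
The state is a dict: "t": time; "joints": joint angles; "dq": joint speeds; "joint_torque": joint torques, N m; "ee_pos": TCP position; "orientation": TCP orientation; "contact_force": force on the tool from outside, world axes, zero at the start; "moment": the same for the moment, N m; "finger_gap": opening from 0.0 (shut) to 1.0 (fully open); "grasp_force": force on a finger pad.
Only numpy, scipy, OpenCV 4.12 (cv2) and the standard library are available. Lean on these libraries where they do the work, as an engineer would, in place of code of your own. Each camera call takes 0.05 s, during which the arm holds its last target. There are 200 camera calls.

TASK

Slide the lid of the wooden piece box along its grooves until it is well clear of the compartment, lift out the walnut knight inside, and stand it upright in the middle of the empty round place on the setup strip, beside its partner. Do not disturb the knight already standing there.

Things in the scene. Friction and masses are not known exactly. Their poses are not given: they have to be found in the camera images.
- lid_pull (a point): Top middle of the dark bar (44 mm long in x, 14 thick in y, 22 tall) amid the pale lid (99 x 140 mm) of the fixed box; 97 mm above the shelf, box rims 78. Pinch it across y. The lid slides level, only along this point's y: +y opens, about 1.5 N, 125 mm from shut to a stop; starts 0 to 12 mm open, stays put, never leaves its grooves. About 100 mm of sliding bares the knight.
- knight: Walnut chess knight, 30 to 65 g, upright, under the lid on the box floor (5 mm above the shelf; inside 100 x 134 mm), near the middle. Origin: centre of underside; z up, x to the muzzle. Round foot 32 mm wide, 20 wide at height 18; above it flat sides 16 mm apart in y, 21 to 30 mm long in x, height 58 in all. Grip across y at heights 25 to 50. Its y is within 0.5 rad of the lid's sliding line.
- place: The empty one of the two round pale inlays (52 mm across, 84 mm apart) on the setup strip, a fixed board 176 x 90 x 8 mm lying on the shelf. Origin: centre of that inlay on the strip's top face, 8 mm above the shelf; z up, x along the strip's length.
- neighbour: The partner knight, same size and shape, loose, standing on the strip's other inlay; to be left alone. Origin: centre of its underside.
Things that resemble listed ones, but are neither listed nor needed, are in the scene too. There is more than one size of the part that bears lid_pull; the job needs the larger.

How it is judged:
On the way, in this order (a step that is already met when the one before it is completed fails the run):
1. the lid has been slid at least 85 mm along its grooves (distance of lid_pull from where it was at the start of the episode above 0.085 m), for 0.2 s.
2. the knight is lifted out, its foot above the box (height (world z) of knight above 0.075 m), for 0.1 s.
At the end, for the whole second after the job is handed in: The knight from the box stands upright (within 10 degrees) and at rest on the strip, its centre within 16 mm of the centre of the empty inlay; the partner knight still stands on its own inlay (horizontal distance between knight and place below 0.016 m and z of knight in the frame of place between -0.005 and 0.005 m and angle between knight's own z axis and vertical below 0.17 rad and linear speed of knight below 0.02 m/s); the robot touches nothing.
It fails at once if the partner knight is pushed more than 15 mm from where it stood or tipped by more than 20 degrees (distance of neighbour from where it was at the start of the episode above 0.015 m or angle between neighbour's own z axis and vertical above 0.35 rad).
It also fails if it takes over 56 s, if anything falls off the work surface, if the arm or the gripper's body presses on something with over 40 N, if the wrist force passes 120 N, or if a joint passes its speed limit or range.

## Working session

There is one attempt and no reset: what is moved stays moved. The work goes in short steps, Python scripts to look and compute and a shell command to move; the robot and the scene stay as the last step left them, time stands still between calls to the robot, and variables do not carry over. Pictures are saved under pics/ and viewed, at most 10 in all, crops included, and the job is handed in when it is done.

```bash
ls; mkdir -p pics; cat > h.py <<'E'
import numpy as np, cv2, json
from plant import read_state, viewer, workorder
from scipy.spatial.transform import Rotation as R
def cam(n):
    s=read_state(); f=viewer.grab_frame(n)
    if n=="wrist":
        q=s["orientation"]; Rt=R.from_quat([q[1],q[2],q[3],q[0]]).as_matrix()
        T=np.array(f["tool_from_camera"]); f["R"]=Rt@T[:3,:3]; f["p"]=np.array(s["ee_pos"])+Rt@T[:3,3]
    else:
        f["p"]=np.array(f["position"]); r=np.array(f["rotation"]); f["R"]=r if r.shape==(3,3) else R.from_quat(np.r_[r[1:],r[0]]).as_matrix()
    return f
def ray(f,u,v,z):
    d=f["R"]@np.array([(u-f["cx"])/f["fx"],(v-f["cy"])/f["fy"],1]); return f["p"]+d*(z-f["p"][2])/d[2]
def cloud(f):
    v,u=np.mgrid[:384,:512]; Z=f["range_z"]
    P=np.stack([(u-f["cx"])/f["fx"]*Z,(v-f["cy"])/f["fy"]*Z,Z],-1)@f["R"].T+f["p"]; P[Z==0]=np.nan; return P
def save(f,n,crop=None,k=1):
    i=f["pixels"][:,:,::-1]
    if crop: i=i[crop[1]:crop[3],crop[0]:crop[2]]
    cv2.imwrite("pics/"+n+".png",cv2.resize(i,None,fx=k,fy=k,interpolation=cv2.INTER_CUBIC))
E
python3 - <<'E'
from h import *
import pickle
s=read_state();print({k:np.round(v,3) for k,v in s.items()})
a=cam("top");b=cam("side");pickle.dump((a,b),open("f.pkl","wb"))
cv2.imwrite("pics/top.png",a["pixels"][:,:,::-1]);cv2.imwrite("pics/side.png",b["pixels"][:,:,::-1])
for f in(a,b):print(f["p"],f["R"].round(3),f["fx"])
E
```

```text
pics
{'t': np.float64(0.0), 'joints': array([-1.222,  0.418, -0.01 ,  1.614,  0.005,  1.111, -0.053]), 'dq': array([-0.001, -0.   , -0.   , -0.001, -0.   ,  0.003, -0.   ]), 'joint_torque': array([ 0.0000e+00, -8.5126e+01,  6.3900e-01, -4.2598e+01, -4.9000e-02,
        1.9000e-02,  0.0000e+00]), 'ee_pos': array([0.237, 0.578, 0.205]), 'orientation': array([-0.   ,  0.194,  0.981, -0.001]), 'contact_force': array([-0.058, -0.734,  0.499]), 'moment': array([ 0.004,  0.006, -0.018]), 'grasp_force': np.float64(0.0), 'finger_gap': np.float64(0.999)}
[ 0.42530714 -0.01092974  0.94118518] [[-0.026 -0.997  0.069]
 [-1.     0.027  0.01 ]
 [-0.012 -0.069 -0.998]] 418.62530469879965
[ 0.08573001 -0.45794909  0.43322135] [[ 0.72  -0.362  0.592]
 [-0.694 -0.364  0.621]
 [-0.01  -0.858 -0.513]] 351.3109835343825
```

View pics/top.png

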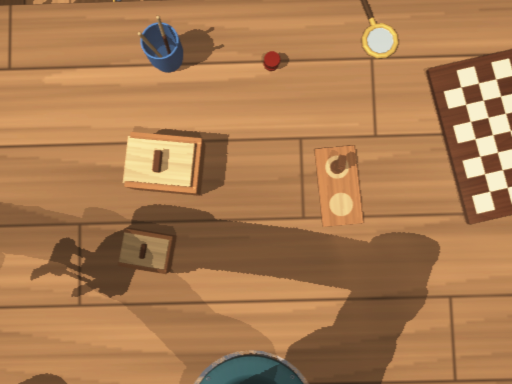

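View pics/side.png

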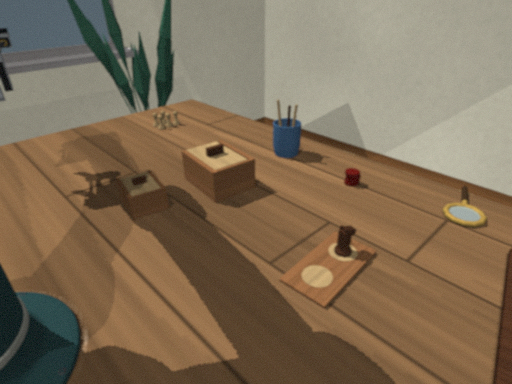

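Top: the large box has its bar at about (157,160). The small box, bar at (143,250), is the undersized decoy. The partner knight stands at (338,165) and the empty inlay is at (341,204). Side: same layout, with the empty inlay at (317,276). Next I measure and confirm the large box in a crop.

```bash
python3 - <<'E'
from h import *
import pickle
a,b=pickle.load(open("f.pkl","rb"))
save(a,"crop",(110,120,214,280),3.7)
P=cloud(a);g=cv2.cvtColor(a["pixels"],cv2.COLOR_RGB2HSV)
def rect(m,z,name):
    n,l,st,c=cv2.connectedComponentsWithStats(m.astype(np.uint8))
    i=1+np.argmax(st[1:,4]); m=l==i
    cn=max(cv2.findContours(m.astype(np.uint8),cv2.RETR_EXTERNAL,cv2.CHAIN_APPROX_NONE)[0],key=cv2.contourArea)[:,0]
    W=np.array([ray(a,u,v,z)[:2] for u,v in cn])*1000
    r=cv2.minAreaRect(W.astype(np.float32));print(name,st[i],c[i].round(1),np.round(r[0],1),np.round(r[1],1),round(r[2],1),"ray c",(ray(a,*c[i],z)*1000).round(1)); return m
U,V=np.meshgrid(range(512),range(384))
box=(U>115)&(U<210)&(V>125)&(V<200)
Z=P[...,2]
m=rect(box&(Z>.088),.097,"bar depth");print("Z",np.median(Z[m]))
val=g[...,2]
m=rect((U>140)&(U<175)&(V>140)&(V<182)&(val<100),.097,"bar dark")
m=rect(box&(val>175)&(g[...,1]<140),.075,"lid");print(np.nanmedian(Z[m]))
m=rect(box&(Z>.06),.078,"box")
m=rect((U>324)&(U<358)&(V>190)&(V<220)&(val>150)&(g[...,1]<130),.008,"inlay");print(np.nanmedian(Z[m]))
m=rect((U>324)&(U<358)&(V>150)&(V<182)&(Z>.045),.062,"neigh top");print(np.nanmax(Z[m]))
s2=(U>305)&(U<370)&(V>140)&(V<235)
m=rect(s2&(Z>.0045),.008,"strip")
print(g[204,341],g[160,180],g[160,157],g[190,325])
# small box
m=rect((U>115)&(U<180)&(V>225)&(V<275)&(Z>.03),.05,"small");print(np.nanmedian(Z[m]))
E
```

```text
bar depth [152 150  10  22 166] [156.2 160.5] [554.  178.9] [15.8 44.1] 82.2 ray c [554.  178.9  97. ]
Z 0.0965781693979944
bar dark [158 152   4  20  47] [159.8 161.9] [551.7 171.3] [ 4.7 39.3] 83.0 ray c [551.  171.5  97. ]
lid [ 116  126   94   61 3449] [155.  156.6] [566.9 171.6] [196.1 126.5] 88.3 ray c [565.6 186.2  75. ]
0.07471706800519423
box [ 123  132   79   62 4031] [161.2 162.2] [553.1 171.1] [156.5 117. ] 83.1 ray c [553.  172.7  78. ]
inlay [329 193  24  23 435] [340.7 204. ] [ 458.7 -211. ] [51.2 49. ] 88.5 ray c [ 458.7 -211.4    8. ]
0.00853284660954201
neigh top [336 155  10  17 132] [340.7 162.5] [ 543.8 -203.7] [18.3 35.1] 73.8 ray c [ 544.2 -203.5   62. ]
0.06756042001106344
strip [ 315  145   48   82 3114] [338.1 185.7] [ 500.6 -207. ] [175.6  90.4] 3.9 ray c [ 499.5 -207.2    8. ]
[ 18 112 231] [ 23  90 247] [ 11 157 125] [ 13 153 214]
small [ 117  228   57   46 1945] [145.5 250.7] [369.5 214.8] [108.2  81.8] 79.1 ray c [369.2 214.2  50. ]
0.05274369029803294
```

View pics/crop.png

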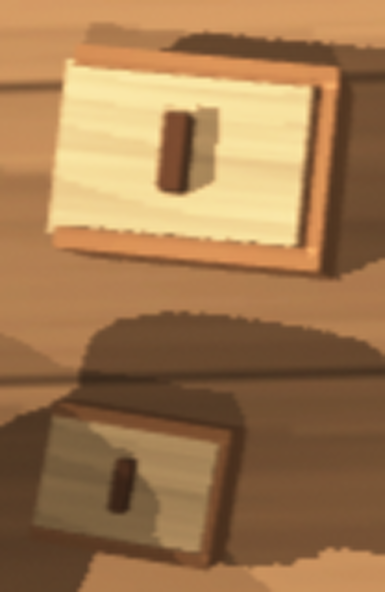

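The larger box fits: 156x117 mm with a 44 mm bar, top at z=97. The wall is on its right and the lid runs out to the left, so opening is (0.12, 0.993) in world.

```bash
cat > d.py <<'E'
# usage: d.py x y z(mm) ydeg  -> tool-frame shift (mm) and turn for tool pointing down with tool y at ydeg in world
import sys
from h import *
x,y,z,a=map(float,sys.argv[1:5]); s=read_state(); q=s["orientation"]
C=R.from_quat([q[1],q[2],q[3],q[0]]); a=np.radians(a)
best=None
for k in(0,np.pi):
    ty=np.array([np.cos(a+k),np.sin(a+k),0]); tz=np.array([0,0,-1]); M=R.from_matrix(np.stack([np.cross(ty,tz),ty,tz],1))
    r=(C.inv()*M).as_rotvec()
    if best is None or np.linalg.norm(r)<np.linalg.norm(best): best=r
print("t",round(float(s["t"]),2),"shift",C.inv().apply(np.array([x,y,z])-1000*np.array(s["ee_pos"])).round(1),"turn",best.round(3),"pos",(1000*np.array(s["ee_pos"])).round(1),"j",np.round(s["joints"],2))
E
python3 d.py 554 179 170 83
```

```text
t 0.1 shift [-444.4 -248.6   35.2] turn [-0.001 -0.    -0.268] pos [237.4 577.8 204.9] j [-1.22  0.42 -0.01  1.61  0.    1.11 -0.05]
```

```bash
python3 -m creep '[[-30,-17,2,0,0,-0.05],[-65,-36,5,0,0,-0.1],[-100,-56,8,0,0,-0.15],[-135,-76,11,0,0,-0.2],[-170,-95,14,0,0,-0.25],[-205,-115,17,0,0,-0.268],[-240,-134,20,0,0,-0.268],[-275,-154,23,0,0,-0.268],[-310,-174,26,0,0,-0.268],[-345,-193,29,0,0,-0.268],[-380,-213,32,0,0,-0.268],[-415,-232,35,0,0,-0.268]]' 45 20; python3 d.py 554 179 170 83
```

```text
t: 1.1
ee_pos: [0.534, 0.2039, 0.1702]
orientation: [-0.0, 0.061, 0.998, -0.0]
contact_force: [0.9, -0.1, 0.3]
finger_gap: 0.479
grasp_force: 0.0
t 1.1 shift [-22.9 -22.2   0.2] turn [-0. -0.  0.] pos [534.  203.9 170.2] j [-0.53  0.36  0.14  1.79 -0.06  1.    1.08]
```

```bash
python3 -m creep '[[-11,-11,0,0,0,0],[-23,-22,0,0,0,0],[-23,-22,0,0,0,0],[-23,-22,0,0,0,0]]'; python3 - <<'E'
from h import *
f=cam("wrist");save(f,"w1")
P=cloud(f);Z=P[...,2]
m=(Z>.090)&(Z<.103)&(np.linalg.norm(P[...,:2]-[.554,.179],axis=2)<.04)
q=P[m]*1000;print(len(q),q.mean(0),cv2.minAreaRect(q[:,:2].astype(np.float32)))
n=(Z>.070)&(Z<.082)&(np.linalg.norm(P[...,:2]-[.554,.179],axis=2)<.12)
print(cv2.minAreaRect((P[n][:,:2]*1000).astype(np.float32)))
E
python3 d.py 554 179 80 83
```

```text
t: 1.43
ee_pos: [0.5533, 0.1807, 0.1701]
orientation: [-0.0, 0.062, 0.998, -0.0]
contact_force: [0.3, 0.3, -0.5]
finger_gap: 0.481
grasp_force: 0.0
697 [553.26978781 179.95025272  96.9624052 ] ((554.1544189453125, 179.9457550048828), (13.067710876464844, 43.27228927612305), 82.48979187011719)
((554.2098388671875, 172.26983642578125), (155.18374633789062, 116.68878936767578), 83.14408111572266)
t 1.48 shift [-1.5 -2.5 90.2] turn [-0.    -0.001  0.001] pos [552.9 181.7 170.2] j [-0.49  0.38  0.15  1.76 -0.07  1.    1.14]
```

View pics/w1.png

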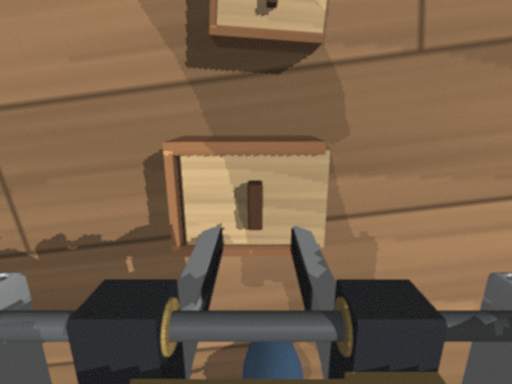

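The wrist view shows the bar at (255,205) between the fingers, at (554,180,97), 43x13 mm. I descend and pinch.

```bash
python3 -m creep '[[-1,-1,25,0,0,0],[-1,-1,50,0,0,0],[-1,-1,70,0,0,0],[-1,-1,82,0,0,0],[-1,-1,90,0,0,0],[-1,-1,90,0,0,0]]'; python3 -m creep '[[0,0,0,0,0,0],[0,0,0,0,0,0],[0,0,0,0,0,0],[0,0,0,0,0,0],[0,0,0,0,0,0],[0,0,0,0,0,0]]' 5 20; python3 d.py 554 180 80 83
```

```text
t: 1.98
ee_pos: [0.5533, 0.1806, 0.0794]
orientation: [-0.001, 0.06, 0.998, -0.0]
contact_force: [-0.6, 0.3, -0.2]
finger_gap: 0.478
grasp_force: 0.0
t: 2.48
ee_pos: [0.5545, 0.1801, 0.081]
orientation: [0.0, 0.061, 0.998, 0.0]
contact_force: [-0.1, -0.6, 4.5]
finger_gap: 0.15
grasp_force: 20.0
t 2.48 shift [ 0.5 -0.2  1. ] turn [0.    0.001 0.   ] pos [554.5 180.1  81. ] j [-0.47  0.49  0.14  1.83 -0.09  0.83  1.16]
```

```bash
python3 -m creep '[[0,6,0,0,0,0],[0,14,0,0,0,0],[0,22,0,0,0,0],[0,30,0,0,0,0]]'; python3 -m creep '[[0,10,0,0,0,0],[0,20,0,0,0,0],[0,30,0,0,0,0],[0,40,0,0,0,0],[0,50,0,0,0,0],[0,60,0,0,0,0],[0,68,0,0,0,0],[0,75,0,0,0,0],[0,80,0,0,0,0],[0,80,0,0,0,0],[0,80,0,0,0,0],[0,80,0,0,0,0]]'
```

```text
t: 2.82
ee_pos: [0.5581, 0.2102, 0.0809]
orientation: [0.0, 0.061, 0.998, 0.0]
contact_force: [-2.8, -0.9, 7.1]
finger_gap: 0.149
grasp_force: 20.0
t: 3.82
ee_pos: [0.5677, 0.29, 0.081]
orientation: [0.0, 0.061, 0.998, 0.0]
contact_force: [-1.7, 0.3, 5.0]
finger_gap: 0.145
grasp_force: 20.0
```

```bash
python3 -m creep '[[0,0,0,0,0,0],[0,0,0,0,0,0],[0,0,0,0,0,0],[0,0,0,0,0,0],[0,0,-20,0,0,0],[0,0,-50,0,0,0],[0,0,-80,0,0,0],[0,-20,-110,0,0,0],[0,-50,-120,0,0,0],[0,-80,-120,0,0,0],[0,-105,-120,0,0,0],[0,-115,-120,0,0,0]]' 45; python3 -m creep '[[0,0,0,0,0,0],[0,0,0,0,0,0]]'; python3 - <<'E'
from h import *
f=cam("wrist");save(f,"w2")
P=cloud(f);Z=P[...,2]
q=(P*1000);
n=(Z>.092)&(Z<.103)&(abs(P[...,0]-.567)<.04);print("bar",np.nanmean(q[n],0))
c=np.array([.553,.166]);s=np.array([.12,.993]);e=np.array([.993,-.12])
d=P[...,:2]-c; inn=(abs(d@s)<.055)&(abs(d@e)<.045)
for lo,hi in((.02,.035),(.035,.05),(.05,.07),(.056,.07)):
    m=inn&(Z>lo)&(Z<hi)
    if m.sum()>5: print(lo,m.sum(),q[m].mean(0).round(1),q[m].max(0).round(1),[np.round(t,1) for t in cv2.minAreaRect(q[m][:,:2].astype(np.float32))], np.argwhere(m).mean(0))
E
```

```text
t: 4.82
ee_pos: [0.5536, 0.1713, 0.2009]
orientation: [0.0, 0.063, 0.998, -0.0]
contact_force: [-0.1, 0.3, 0.5]
finger_gap: 0.478
grasp_force: 0.0
t: 4.98
ee_pos: [0.5537, 0.1755, 0.2005]
orientation: [0.0, 0.061, 0.998, 0.0]
contact_force: [0.5, 1.0, 0.7]
finger_gap: 0.475
grasp_force: 0.0
bar [566.93757463 289.59478785  96.66554985]
0.02 41 [548.6 157.1  26. ] [562.1 164.2  34.2] [array([550.1, 155.9]), array([20.7, 18.7]), np.float64(67.5)] [178.6097561  240.68292683]
0.035 36 [543.1 157.8  42.4] [548.1 164.5  49.5] [array([543.2, 158. ]), array([15.6,  4.6]), np.float64(69.2)] [177.08333333 239.83333333]
0.05 370 [556.3 153.5  57.3] [575.1 163.8  64.2] [array([557.2, 153.1]), array([16. , 34.3]), np.float64(71.4)] [191.44324324 237.06756757]
0.056 232 [553.5 154.6  59.1] [569.  163.8  64.2] [array([554.4, 154.1]), array([15.3, 27.9]), np.float64(71.7)] [189.43103448 237.51293103]
```

View pics/w2.png

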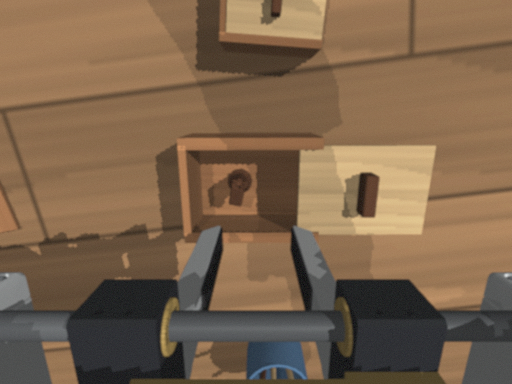

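The lid is open. The knight's head is at (238,187), inside the compartment and clear of the lid's edge at column 298. Next I fit the foot, to find the axis.

```bash
python3 - <<'E'
from h import *
f=cam("wrist");P=cloud(f);q=P*1000;print("cam",f["p"])
d=np.linalg.norm(q[...,:2]-[552,155],axis=2)
m=(d<30)&(q[...,2]>9)&(q[...,2]<63);
r=R.from_euler("z",18.5,degrees=True).as_matrix()
for lo,hi in((9,16),(16,24),(24,35),(35,50),(50,56),(56,60),(60,66)):
    k=m&(q[...,2]>=lo)&(q[...,2]<hi); p=(q[k]-[552,155,0])@r.T
    if k.sum(): print(lo,k.sum(),p.min(0).round(1),p.max(0).round(1),p.mean(0).round(1))
save(f,"w3",(190,140,290,240),5)
E
python3 d.py 552 155 100 71.5
```

```text
cam [0.4721339  0.18667676 0.3798254 ]
9 172 [-12.9 -15.6   9. ] [14.3 15.4 15.9] [-2.2  0.2 12.9]
16 38 [ -7.6 -11.4  16.8] [ 9.1 11.  24. ] [ 0.6  2.6 19.8]
24 24 [-11.5  -9.6  24.1] [ 1.5  9.2 34.7] [-8.5 -0.4 29.6]
35 36 [-11.6  -7.9  35.2] [-7.1  7.3 49.1] [-9.3  0.  42.3]
50 125 [-11.5  -8.   50.1] [22.7  7.9 56. ] [10.7  0.1 54.2]
56 178 [-11.5  -7.9  56. ] [16.9  7.6 59.9] [ 2.7 -0.2 57.8]
60 49 [-6.8 -6.8 60. ] [ 4.8  7.  63. ] [-1.1  0.  61.2]
t 5.08 shift [ -1.1 -21.6 100.3] turn [ 0.    -0.     0.203] pos [553.5 176.6 200.3] j [-0.5   0.35  0.17  1.74 -0.07  1.06  1.15]
```

View pics/w3.png

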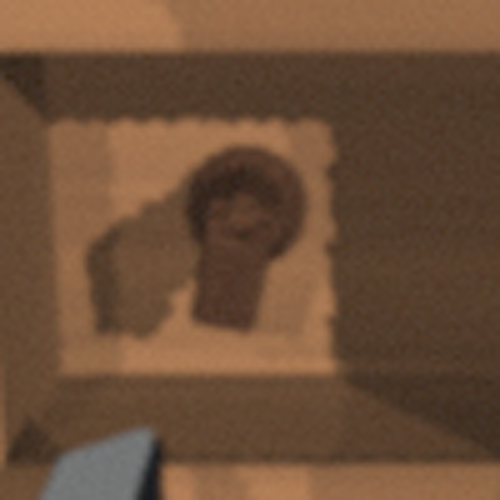

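The crop shows the round foot at about (245,205) in the crop and the muzzle pointing down the image (+x). The foot axis is about (554,154.5) and the flats lie at 71.5°.

```bash
python3 -m creep '[[-1,-7,20,0,0,0.1],[-3,-15,45,0,0,0.203],[-3,-22,70,0,0,0.203],[-3,-22,90,0,0,0.203],[-3,-22,100,0,0,0.203],[-3,-22,100,0,0,0.203],[-3,-22,100,0,0,0.203]]'; python3 d.py 554 154.5 27 71.5
```

```text
t: 5.67
ee_pos: [0.5541, 0.1538, 0.1007]
orientation: [-0.0, 0.161, 0.987, -0.0]
contact_force: [1.1, -0.1, 0.4]
finger_gap: 0.479
grasp_force: 0.0
t 5.67 shift [ 0.3  0.7 73.7] turn [-0.    -0.    -0.001] pos [554.1 153.8 100.7] j [-0.48  0.46  0.2   1.84 -0.12  0.86  1.02]
```

```bash
python3 -m creep '[[0,0,15,0,0,0],[0,0,35,0,0,0],[0,0,52,0,0,0],[0,0,65,0,0,0],[0,0,73,0,0,0],[0,0,73,0,0,0],[0,0,73,0,0,0]]'; python3 -m creep '[[0,0,0,0,0,0],[0,0,0,0,0,0],[0,0,0,0,0,0],[0,0,0,0,0,0],[0,0,0,0,0,0],[0,0,0,0,0,0],[0,0,0,0,0,0]]' 8 15; python3 d.py 554 154.5 150 71.5
```

```text
t: 6.25
ee_pos: [0.5543, 0.1531, 0.0281]
orientation: [0.0, 0.162, 0.987, 0.0]
contact_force: [0.3, 0.2, -0.8]
finger_gap: 0.478
grasp_force: 0.0
t: 6.83
ee_pos: [0.5541, 0.153, 0.0278]
orientation: [0.0, 0.162, 0.987, 0.0]
contact_force: [0.1, 0.5, 6.3]
finger_gap: 0.17
grasp_force: 15.0
t 6.83 shift [   0.6    1.4 -122.2] turn [ 0.     0.    -0.002] pos [554.1 153.   27.8] j [-0.46  0.56  0.18  1.87 -0.14  0.72  1.04]
```

```bash
python3 -m creep '[[0,0,-8,0,0,0],[0,0,-20,0,0,0],[0,0,-36,0,0,0],[0,0,-54,0,0,0],[0,0,-72,0,0,0],[0,0,-90,0,0,0],[0,0,-108,0,0,0],[0,0,-118,0,0,0],[0,0,-122,0,0,0],[0,0,-122,0,0,0]]'; python3 d.py 458.7 -210.5 150 80
```

```text
t: 7.67
ee_pos: [0.5542, 0.153, 0.1504]
orientation: [0.001, 0.162, 0.987, 0.0]
contact_force: [-0.3, 0.7, -0.9]
finger_gap: 0.17
grasp_force: 15.0
t 7.67 shift [-2.54e+01 -3.75e+02  1.00e-01] turn [ 0.001  0.001 -0.15 ] pos [554.2 153.  150.4] j [-0.49  0.39  0.21  1.8  -0.1   0.96  1.01]
```

```bash
python3 -m creep '[[-1,-12,0,0,0,0],[-3,-34,0,0,0,-0.02],[-4,-62,0,0,0,-0.04],[-6,-92,0,0,0,-0.06],[-8,-122,0,0,0,-0.08],[-10,-152,0,0,0,-0.1],[-12,-182,0,0,0,-0.12],[-14,-212,0,0,0,-0.15],[-16,-242,0,0,0,-0.15],[-18,-272,0,0,0,-0.15],[-20,-300,0,0,0,-0.15],[-22,-325,0,0,0,-0.15]]'; python3 d.py 458.7 -210.5 150 80
```

```text
t: 8.67
ee_pos: [0.4692, -0.1643, 0.1486]
orientation: [-0.001, 0.088, 0.996, -0.0]
contact_force: [1.0, -0.5, -0.4]
finger_gap: 0.174
grasp_force: 15.0
t 8.67 shift [  2.2 -47.3  -1.4] turn [-0.    -0.002 -0.002] pos [ 469.2 -164.3  148.6] j [-0.02  0.27  0.34  1.99 -0.11  0.9   1.77]
```

```bash
python3 -m creep '[[1,-15,0,0,0,0],[2,-30,0,0,0,0],[2,-42,0,0,0,0],[2,-47,0,0,0,0],[2,-47,0,0,0,0],[2,-47,0,0,0,0]]'; python3 - <<'E'
from h import *
f=cam("top");b=cam("side");w=cam("wrist")
ims=[f["pixels"][110:250,280:420],b["pixels"][190:310,260:400],w["pixels"][100:340,120:400]]
cv2.imwrite("pics/m.png",np.hstack([cv2.resize(i,(260,260)) for i in ims])[:,:,::-1])
P=cloud(w)*1000
k=P[(P[...,2]>5)&(P[...,2]<12)&(P[...,0]>380)&(P[...,0]<620)&(abs(P[...,1]+207)<70)]
print("strip",cv2.minAreaRect(k[:,:2].astype(np.float32)))
g=cv2.cvtColor(w["pixels"],cv2.COLOR_RGB2HSV)
m=(g[...,2]>150)&(g[...,1]<130)&(P[...,2]>4)&(P[...,2]<13)&(np.linalg.norm(P[...,:2]-[458.7,-210.5],axis=2)<45)
q=P[m];print("inlay",len(q),q.min(0),q.max(0),(q.min(0)+q.max(0))/2)
# held knight bits, z 90..150
k=P[(P[...,2]>100)&(P[...,2]<146)&(np.linalg.norm(P[...,:2]-[458.7,-210.5],axis=2)<28)]
print(len(k),k.min(0) if len(k) else 0,k.max(0) if len(k) else 0)
E
python3 d.py 458.7 -210.5 31 80
```

```text
t: 9.17
ee_pos: [0.4605, -0.2078, 0.149]
orientation: [-0.0, 0.087, 0.996, 0.0]
contact_force: [-0.4, 0.6, 0.1]
finger_gap: 0.171
grasp_force: 15.0
strip ((501.1363525390625, -208.31103515625), (176.66213989257812, 90.03871154785156), 3.7961320877075195)
inlay 2704 [ 413.73459927 -254.76375965    6.15337789] [ 492.97040208 -166.48986544   11.13726313] [ 453.35250068 -210.62681255    8.64532051]
497 [ 445.43047474 -221.4529989   126.62070356] [ 460.89111715 -190.90974417  145.82859   ]
t 9.32 shift [  1.7  -3.6 118.3] turn [ 0.    -0.     0.001] pos [ 461.  -207.3  149.3] j [ 0.06  0.28  0.36  1.97 -0.12  0.91  1.88]
```

View pics/m.png

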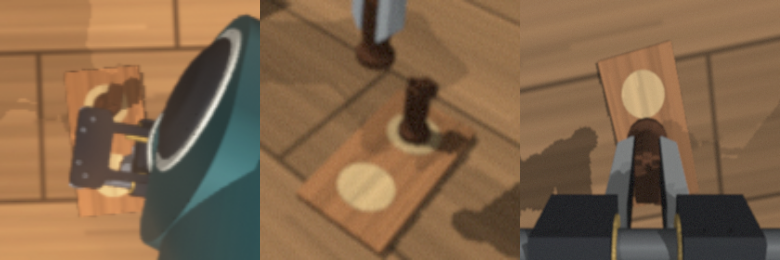

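The knight hangs upright in the grip (side panel) with the empty inlay ahead of it. The wrist-measured strip puts the inlay at (459,-211), which agrees with the top view. I lower in stages.

```bash
python3 -m creep '[[1,-2,15,0,0,0],[2,-4,40,0,0,0],[2,-4,65,0,0,0],[2,-4,85,0,0,0],[2,-4,100,0,0,0],[2,-4,108,0,0,0],[2,-4,112,0,0,0],[2,-4,112,0,0,0],[2,-4,112,0,0,0]]'; python3 d.py 459 -211 31 80
```

```text
t: 10.07
ee_pos: [0.4587, -0.2117, 0.0381]
orientation: [0.0, 0.087, 0.996, -0.0]
contact_force: [-0.3, -0.6, 0.3]
finger_gap: 0.168
grasp_force: 15.0
t 10.07 shift [-0.2  0.7  7.1] turn [-0.     0.001 -0.   ] pos [ 458.7 -211.7   38.1] j [ 0.12  0.46  0.31  2.04 -0.22  0.67  1.96]
```

```bash
python3 -m creep '[[0,0,2,0,0,0],[0,0,4,0,0,0],[0,0,5,0,0,0],[0,0,5,0,0,0],[0,0,5,0,0,0]]';python3 -m creep '[[0,0,0.5,0,0,0],[0,0,1,0,0,0],[0,0,1.5,0,0,0],[0,0,1.5,0,0,0]]'
```

```text
t: 10.48
ee_pos: [0.4583, -0.2117, 0.0326]
orientation: [0.0, 0.087, 0.996, -0.0]
contact_force: [-0.0, -0.5, -0.2]
finger_gap: 0.171
grasp_force: 15.0
t: 10.82
ee_pos: [0.4582, -0.2117, 0.0309]
orientation: [-0.0, 0.087, 0.996, -0.0]
contact_force: [-0.3, -0.5, -1.0]
finger_gap: 0.169
grasp_force: 15.0
```

```bash
for i in 1 2 3; do python3 -m creep '[[0,0,0.5,0,0,0],[0,0,0.5,0,0,0],[0,0,0.5,0,0,0]]' | grep -E "ee_pos|contact"; done
```

```text
ee_pos: [0.4583, -0.2117, 0.0308]
contact_force: [-2.1, 0.6, 6.5]
ee_pos: [0.4585, -0.2117, 0.0306]
contact_force: [-3.1, 1.6, 13.9]
ee_pos: [0.4587, -0.2118, 0.0303]
contact_force: [-4.0, 3.2, 17.1]
```

Contact is made, so I back off 1 mm, release to a modest opening and retreat straight up.

```bash
python3 -m creep '[[0,0,-1,0,0,0],[0,0,-1,0,0,0],[0,0,-1,0,0,0]]' | grep contact; python3 -m creep '[[0,0,0,0,0,0],[0,0,0,0,0,0],[0,0,0,0,0,0],[0,0,0,0,0,0],[0,0,0,0,0,0],[0,0,0,0,0,0]]' 45; python3 -m creep '[[0,0,-8,0,0,0],[0,0,-20,0,0,0],[0,0,-40,0,0,0],[0,0,-60,0,0,0],[0,0,-80,0,0,0],[0,0,-100,0,0,0],[0,15,-120,0,0,0],[0,40,-120,0,0,0],[0,70,-120,0,0,0],[0,100,-120,0,0,0],[0,120,-120,0,0,0],[0,120,-120,0,0,0]]';python3 -m creep '[[0,30,0,0,0,0],[0,60,0,0,0,0],[0,90,0,0,0,0],[0,120,0,0,0,0],[0,120,0,0,0,0],[0,120,0,0,0,0]]'
python3 - <<'E'
from h import *
f=cam("top");b=cam("side")
ims=[f["pixels"][120:250,280:410],b["pixels"][190:310,260:400]]
cv2.imwrite("pics/e.png",np.hstack([cv2.resize(i,(390,390)) for i in ims])[:,:,::-1])
P=cloud(f)*1000
for c in((458.7,-211),(543,-205)):
    d=np.linalg.norm(P[...,:2]-c,axis=2)<38
    for lo,hi in((14,26),(26,50),(50,75)):
        q=P[d&(P[...,2]>lo)&(P[...,2]<hi)]
        if len(q):print(c,lo,len(q),q.mean(0).round(1),q.min(0).round(1),q.max(0).round(1))
E
```

```text
contact_force: [-0.3, 0.1, -0.4]
t: 12.32
ee_pos: [0.4582, -0.2117, 0.0305]
orientation: [-0.0, 0.087, 0.996, -0.0]
contact_force: [-0.1, -0.5, 0.0]
finger_gap: 0.474
grasp_force: 0.0
t: 13.32
ee_pos: [0.4798, -0.0895, 0.151]
orientation: [0.0, 0.085, 0.996, 0.0]
contact_force: [0.1, 1.4, 0.2]
finger_gap: 0.478
grasp_force: 0.0
t: 13.82
ee_pos: [0.5001, 0.0254, 0.1508]
orientation: [0.0, 0.086, 0.996, -0.0]
contact_force: [-0.6, -1.0, 0.5]
finger_gap: 0.48
grasp_force: 0.0
(458.7, -211) 14 49 [ 458.1 -202.4   18. ] [ 443.  -243.    14.1] [ 471.8 -195.3   24.4]
(458.7, -211) 26 27 [ 456.8 -203.    38.2] [ 444.5 -206.    26.2] [ 474.1 -200.8   49.9]
(458.7, -211) 50 128 [ 460.4 -209.9   59.8] [ 443.9 -219.9   50.2] [ 478.1 -201.4   68.6]
(543, -205) 14 47 [ 540.1 -197.6   17.4] [ 527.3 -213.4   14. ] [ 556.7 -189.6   24.1]
(543, -205) 26 30 [ 538.  -198.3   37. ] [ 527.9 -209.4   26.2] [ 550.6 -195.3   49.7]
(543, -205) 50 126 [ 544.8 -204.4   59.6] [ 528.4 -214.1   50.1] [ 561.3 -195.3   67.6]
```

View pics/e.png

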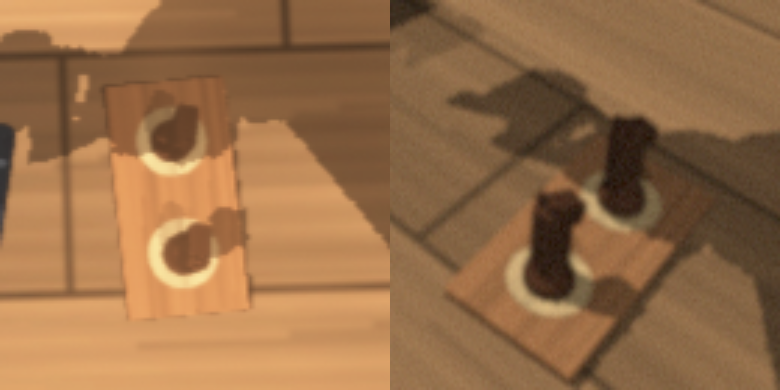

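Both knights stand upright and centred on their inlays: the placed one at (183,253) in the left panel, the partner at (170,140), with matching profiles 84 mm apart. I'm handing in.

```bash
python3 -c "
from plant import workorder
print(workorder.hand_in())"
```

```text
the job is handed in; nothing more can be done
None
```

The lid was slid about 110 mm open, and the walnut knight now stands upright near the middle of the empty inlay; the partner knight looked undisturbed, and I handed the job in at about 14 s (no verdict was shown).

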